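# Put the valve parts away by material

### The arm

A 6-joint arm with a two-finger parallel gripper is mounted at the origin on the work surface. World frame = base frame: x ahead of the robot, y to its left, z up, the work surface at z = 0. Lengths are in m, angles in rad, forces in N, time in s.
With the tool pointing down it reaches from about 0.25 to 0.775 m from the base axis. Payload 4 kg.
Tool frame: the origin (TCP) lies on the mounting face of the last link; the fingertips stand 173 mm ahead of it and the grasp point (between the pads) lies hold_point_z ahead of it (hold_point_z is the distance from the TCP to the grasp point, in m); z points along the fingers, y is the line along which they close (so a half turn about z gives the same grasp; the last joint's range is limited). The gripper opens to 85 mm and grips with 20 to 120 N. Pads are 22 mm wide; open, the fingers measure 114 mm over their backs; the gripper's body (76 mm by 85 mm) begins 54 mm behind the grasp point. The pads swing forward as they close: fully open they stand 13 mm farther back than shut.
Start: joints at [1.032, 0.087, 1.371, -0, 1.684, -0.103], TCP at [0.232, 0.499, 0.405] pointing down, gripper open.
Joint ranges: [-3.1, 3.1], [-0.76, 2.03], [0.27, 2.55], [-1.08, 4.22], [0.17, 2.65], [-2.57, 2.57]. Speed limits (rad/s): [2.79, 2.79, 3.14, 3.14, 3.14, 3.14].

### API

Orientations are given as a rotation vector (axis times angle).
In Python, from plant import * gives the robot as it stands. The module is installed in compiled form; this text tells all that it offers.
- The arm moves only by the tool step_arm, never from a script. Its argument "motion" is text: rows parted by semicolons, each of 7 numbers parted by spaces: the turn, a rotation vector about the world's x, y, z in degrees, then the shift along the world's x, y, z in mm, then the opening, from 0 (shut) to 1 (fully open). In form: ax ay az dx dy dz claw; .... A call has 1 to 10 rows; each row is the pose to reach, as a shift and turn from the pose commanded when the call began; what a row does not reach only later rows make up. A row lasts 1/12 s, in which the tool goes at most 41.7 mm and 7.16 degrees, less where a joint would pass 70% of its speed; a pose out of reach is approached as far as the arm can. A call with a gripper value outside its range is refused whole. The fingers move at their own pace and stop on an object; "grip_force" is the grip in N (left out, the last holds). Time passes only in rows, so rows that repeat a pose let the fingers close. It gives the time, the measured TCP pose, the force, the opening and the grip force at its end, in the units of the state.
- observe(): the state, without advancing time (a new reading comes with each control period).
- read_camera(name): name is "scene" or "top" or "wrist"; returns a dict with "image" (480x640x3 uint8, red, green, blue), "fov_y" (degrees; the focal length in pixels is half the picture's height over the tangent of half this angle, whatever the lens; pixels are square), "cx", "cy" (the principal point, pixels), "rvec" (rotation vector, rad) and "tvec" (3), from world to camera coordinates, as OpenCV has them; the wrist camera has in their place "T_tool_cam" (4x4, takes a point from camera to tool coordinates, whose origin is the TCP and whose axes are the flange's). Camera axes: x right, y down, z forward; pixel columns grow to the right and rows downward; lengths in m; the calibration is good to about 2 mm. A picture is of the moment at which its call begins: read the wrist's pose just before it. There is no depth.
- sign_off(): hands the job in; it is judged then, once.
The state is a dict: "time_s": time; "q": joint angles; "joint_velocities": joint speeds; "tau": joint torques, N m; "ee_pos": TCP position; "orientation": TCP orientation; "force": force on the tool from outside, world axes, zero at the start; "torque": the same for the moment, N m; "opening": opening from 0.0 (shut) to 1.0 (fully open); "finger_force": force on a finger pad.
Only numpy, scipy, OpenCV 4.12 (cv2) and the standard library are available. Lean on these libraries where they do the work, as an engineer would, in place of code of your own. Each camera call takes 0.05 s, during which the arm holds its last target. There are 200 camera calls.

### The job

Put the loose valve parts away by material: pull the drawer out to its stop, then move every hexagonal nut from the blue pocket tray and the red valve handle into it, brass nuts into the bay where the brass plug already stands and grey nuts and the red handle into the bay where the grey plastic cap stands. When all of them are in, push the drawer fully shut; leave the plug and the cap in their bays and everything else on the bench where it is.

Things in the scene. Friction and masses are not known exactly. Their poses are not given: they have to be found in the camera images.
- brass_nut0: yellow brass hexagonal compression nut, solid prism 22 mm across flats, 25.4 mm across corners, 26 mm tall. Origin: centre of its lower end face; z: up its axis; its six corners lie at 0, 60, 120.. degrees from its x axis (so flats face 30, 90, 150.. degrees). Stands in a pocket of the tray, at any yaw; may be absent.
- brass_nut1: yellow brass hexagonal compression nut, solid prism 22 mm across flats, 25.4 mm across corners, 26 mm tall. Origin: centre of its lower end face; z: up its axis; its six corners lie at 0, 60, 120.. degrees from its x axis (so flats face 30, 90, 150.. degrees). Stands in a pocket of the tray, at any yaw; may be absent.
- brass_nut2: yellow brass hexagonal compression nut, solid prism 22 mm across flats, 25.4 mm across corners, 26 mm tall. Origin: centre of its lower end face; z: up its axis; its six corners lie at 0, 60, 120.. degrees from its x axis (so flats face 30, 90, 150.. degrees). Stands in a pocket of the tray, at any yaw; may be absent.
- brass_nut3: yellow brass hexagonal compression nut, solid prism 22 mm across flats, 25.4 mm across corners, 26 mm tall. Origin: centre of its lower end face; z: up its axis; its six corners lie at 0, 60, 120.. degrees from its x axis (so flats face 30, 90, 150.. degrees). Stands in a pocket of the tray, at any yaw; may be absent.
- grey_nut0: grey PVC hexagonal compression nut, solid prism 22 mm across flats, 25.4 mm across corners, 26 mm tall. Origin: centre of its lower end face; z: up its axis; its six corners lie at 0, 60, 120.. degrees from its x axis (so flats face 30, 90, 150.. degrees). Stands in a pocket of the tray, at any yaw; may be absent.
- grey_nut1: grey PVC hexagonal compression nut, solid prism 22 mm across flats, 25.4 mm across corners, 26 mm tall. Origin: centre of its lower end face; z: up its axis; its six corners lie at 0, 60, 120.. degrees from its x axis (so flats face 30, 90, 150.. degrees). Stands in a pocket of the tray, at any yaw; may be absent.
- grey_nut2: grey PVC hexagonal compression nut, solid prism 22 mm across flats, 25.4 mm across corners, 26 mm tall. Origin: centre of its lower end face; z: up its axis; its six corners lie at 0, 60, 120.. degrees from its x axis (so flats face 30, 90, 150.. degrees). Stands in a pocket of the tray, at any yaw; may be absent.
- red_handle: red plastic valve handle lying flat: bar 80 mm long (its x), 18 mm wide (y), 14 mm high, with a round hub 28 mm across and also 14 mm high centred on the +x end of the bar. Origin: middle of the bar's underside; about 40 g. Starts on the black pad.
- brass_plug: small brass plug, round, 26 mm across and 20 mm high, stands just behind the drawer front in one of the two bays: it marks the brass bay. Origin: centre of underside.
- grey_cap: small grey plastic cap, round, 28 mm across and 18 mm high, stands just behind the drawer front in the other bay: it marks the plastics bay. Origin: centre of underside.
- drawer (a joint): how far the drawer is pulled out, m: 0 fully shut, 0.165 at its stop. It starts 0.06 to 0.08 open, slides toward the robot with about 2 N friction and stays where left.
- drawer_handle (a point): middle of the drawer's bar handle, a round steel bar about 10 mm thick and 120 mm long along the drawer's y, 35 mm in front of the drawer front, 45 mm above the worktop; x points from robot into the cabinet. Can be straddled by the fingers from above.
- drawer_mid (a point): on the drawer floor (16 mm above the worktop) at the inner face of the 12 mm thick front panel, on the drawer's middle line, where a 6 mm thick divider 34 mm high parts the two bays. Axes: x into the drawer, y left, z up. The front panel's top is 50 mm above the drawer floor.
- bay_left (a point): the drawer's left (+y) bay, seen from the robot: this point is on the bay floor at the inner face of the drawer front, midway across the bay. x runs from the front panel into the drawer (209 mm deep inside), y to the left across it, z up. The bay is 122 mm wide (61 mm each side of the point), its walls rise 34 mm above the floor
- bay_right (a point): the drawer's right (-y) bay, seen from the robot: this point is on the bay floor at the inner face of the drawer front, midway across the bay. x runs from the front panel into the drawer (209 mm deep inside), y to the left across it, z up. The bay is 122 mm wide (61 mm each side of the point), its walls rise 34 mm above the floor
- cab: low green parts cabinet, 230 mm deep (x), 286 mm wide (y), 80 mm high, fixed; its drawer opens to -x. The drawer opening's ceiling is 50 mm above the drawer floor. With the drawer at its stop the first 165 mm of the bays stand out in front of the cabinet. Origin: centre of underside.
- tray: blue pocket tray, fixed, 212 (x) x 112 (y) x 14 mm high, with eight square pockets 30 mm wide and 10 mm deep at x = -78, -26, 26, 78 and y = -28, 28 mm, so nuts stand 16 mm proud of its top. Origin: centre of underside. Left or right of the drawer.
- pad: black rubber pad, fixed, 150 x 130 x 3 mm, on the other side. Origin: centre of underside.
- valve: grey PVC ball valve body, 110 mm long, 60 mm high, beyond the pad; bystander. Origin: centre of underside.
- tape: white tape roll, 60 mm across, 19 mm high, on the near side of the pad; bystander. Origin: centre of underside.
- cup: white nylon filter cup, 60 mm across, 65 mm high, on the near side of the tray; bystander. Origin: centre of underside.
- bottle: yellow bottle, 56 mm across, 130 mm high, beyond the tray; bystander. Origin: centre of underside.
Not all that is in view belongs to the job. Leave any green look-alike of the grey_nut0 alone.

How it is judged:
On the way, in this order (a step that is already met when the one before it is completed fails the run):
1. the drawer is pulled out to (nearly) its stop, over 150 mm (value of joint drawer above 0.15 m), for 0.2 s.
2. every nut present and the red handle lie in the bay of their own material (x of brass_nut0 in the frame of drawer_mid between 0 and 0.212 m and z of brass_nut0 in the frame of drawer_mid between -0.006 and 0.045 m and y of brass_nut0 in the frame of drawer_mid between -0.13 and 0.13 m and ((y of brass_plug in the frame of drawer_mid above 0 m and y of brass_nut0 in the frame of drawer_mid above 0.002 m) or (y of brass_plug in the frame of drawer_mid below 0 m and y of brass_nut0 in the frame of drawer_mid below -0.002 m)) and x of brass_nut1 in the frame of drawer_mid between 0 and 0.212 m and z of brass_nut1 in the frame of drawer_mid between -0.006 and 0.045 m and y of brass_nut1 in the frame of drawer_mid between -0.13 and 0.13 m and ((y of brass_plug in the frame of drawer_mid above 0 m and y of brass_nut1 in the frame of drawer_mid above 0.002 m) or (y of brass_plug in the frame of drawer_mid below 0 m and y of brass_nut1 in the frame of drawer_mid below -0.002 m)) and x of brass_nut2 in the frame of drawer_mid between 0 and 0.212 m and z of brass_nut2 in the frame of drawer_mid between -0.006 and 0.045 m and y of brass_nut2 in the frame of drawer_mid between -0.13 and 0.13 m and ((y of brass_plug in the frame of drawer_mid above 0 m and y of brass_nut2 in the frame of drawer_mid above 0.002 m) or (y of brass_plug in the frame of drawer_mid below 0 m and y of brass_nut2 in the frame of drawer_mid below -0.002 m)) and x of brass_nut3 in the frame of drawer_mid between 0 and 0.212 m and z of brass_nut3 in the frame of drawer_mid between -0.006 and 0.045 m and y of brass_nut3 in the frame of drawer_mid between -0.13 and 0.13 m and ((y of brass_plug in the frame of drawer_mid above 0 m and y of brass_nut3 in the frame of drawer_mid above 0.002 m) or (y of brass_plug in the frame of drawer_mid below 0 m and y of brass_nut3 in the frame of drawer_mid below -0.002 m)) and x of grey_nut0 in the frame of drawer_mid between 0 and 0.212 m and z of grey_nut0 in the frame of drawer_mid between -0.006 and 0.045 m and y of grey_nut0 in the frame of drawer_mid between -0.13 and 0.13 m and ((y of grey_cap in the frame of drawer_mid above 0 m and y of grey_nut0 in the frame of drawer_mid above 0.002 m) or (y of grey_cap in the frame of drawer_mid below 0 m and y of grey_nut0 in the frame of drawer_mid below -0.002 m)) and x of grey_nut1 in the frame of drawer_mid between 0 and 0.212 m and z of grey_nut1 in the frame of drawer_mid between -0.006 and 0.045 m and y of grey_nut1 in the frame of drawer_mid between -0.13 and 0.13 m and ((y of grey_cap in the frame of drawer_mid above 0 m and y of grey_nut1 in the frame of drawer_mid above 0.002 m) or (y of grey_cap in the frame of drawer_mid below 0 m and y of grey_nut1 in the frame of drawer_mid below -0.002 m)) and x of grey_nut2 in the frame of drawer_mid between 0 and 0.212 m and z of grey_nut2 in the frame of drawer_mid between -0.006 and 0.045 m and y of grey_nut2 in the frame of drawer_mid between -0.13 and 0.13 m and ((y of grey_cap in the frame of drawer_mid above 0 m and y of grey_nut2 in the frame of drawer_mid above 0.002 m) or (y of grey_cap in the frame of drawer_mid below 0 m and y of grey_nut2 in the frame of drawer_mid below -0.002 m)) and x of red_handle in the frame of drawer_mid between 0 and 0.212 m and z of red_handle in the frame of drawer_mid between -0.006 and 0.045 m and y of red_handle in the frame of drawer_mid between -0.13 and 0.13 m and ((y of grey_cap in the frame of drawer_mid above 0 m and y of red_handle in the frame of drawer_mid above 0.002 m) or (y of grey_cap in the frame of drawer_mid below 0 m and y of red_handle in the frame of drawer_mid below -0.002 m))), for 0.2 s.
3. the drawer is pushed shut, within 6 mm (value of joint drawer below 0.006 m), for 0.2 s.
At the end, for the whole second after the job is handed in: All brass nuts present lie in the bay with the brass plug, all grey nuts present and the red handle in the bay with the grey cap (origins within the bay, less than 45 mm above its floor), plug and cap still in the drawer, the drawer shut to within 6 mm (all of step 2 and x of brass_plug in the frame of drawer_mid between 0 and 0.212 m and z of brass_plug in the frame of drawer_mid between -0.006 and 0.045 m and y of brass_plug in the frame of drawer_mid between -0.13 and 0.13 m and x of grey_cap in the frame of drawer_mid between 0 and 0.212 m and z of grey_cap in the frame of drawer_mid between -0.006 and 0.045 m and y of grey_cap in the frame of drawer_mid between -0.13 and 0.13 m and value of joint drawer below 0.006 m); the robot touches nothing.
It fails at once if the valve, tape, cup, or bottle is moved more than 30 mm (distance of any of valve, tape, cup, bottle from where it was at the start of the episode above 0.03 m).
It fails at once if the plug or the cap is lifted more than 35 mm above the drawer floor (z of any of brass_plug, grey_cap in the frame of drawer_mid above 0.035 m).
Of brass_nut0, brass_nut1, brass_nut2, brass_nut3, grey_nut0, grey_nut1, grey_nut2 only 5 to 7 are there at a start; the rules pass over those that are not, and their reading is None.
At some moment in a run one of red_handle may be knocked a few centimetres aside while the robot is not near it.
Once in a run the grip may slacken for a moment while it holds something.
It also fails if it takes over 210 s, if anything falls off the work surface, if the arm or the gripper's body presses on something with over 40 N, if the wrist force passes 120 N, or if a joint passes its speed limit or range.

## Working session

There is one attempt and no reset: what is moved stays moved. The work goes in short steps, Python scripts to look and compute and a tool call to move; the robot and the scene stay as the last step left them, time stands still between calls to the robot, and variables do not carry over. Pictures are saved under pics/ and viewed, at most 14 in all, crops included, and the job is handed in when it is done.

Besides the shell and the picture viewer there is one more tool, called after "Emit:" by a JSON object that holds its "method" and its "body", one argument or row to a line. step_arm: Moves the arm, as the interface text tells. Its arguments: {"type":"object","properties":{"motion":{"type":"string"},"grip_force":{"type":"number"}},"required":["motion"]}

```bash
mkdir -p pics; cat > h.py <<'E'
from plant import *
import numpy as np, cv2
from scipy.spatial.transform import Rotation as R
def snap(n,f=None):
    s=observe(); c=read_camera(n); c['s']=s
    if f: cv2.imwrite('pics/'+f,c['image'][:,:,::-1])
    return c
def cam(c):
    f=240/np.tan(np.radians(c['fov_y'])/2); K=np.array([[f,0,c['cx']],[0,f,c['cy']],[0,0,1.]])
    if 'rvec' in c: Rm=R.from_rotvec(np.ravel(c['rvec'])).as_matrix(); t=np.ravel(c['tvec'])
    else:
        T=np.eye(4);T[:3,:3]=R.from_rotvec(c['s']['orientation']).as_matrix();T[:3,3]=c['s']['ee_pos']
        M=np.linalg.inv(T@c['T_tool_cam']);Rm=M[:3,:3];t=M[:3,3]
    return K,Rm,t
def px2w(c,uv,z):
    K,Rm,t=cam(c); d=Rm.T@np.linalg.inv(K)@np.array([uv[0],uv[1],1.]); o=-Rm.T@t
    return o+d*(z-o[2])/d[2]
def w2px(c,p):
    K,Rm,t=cam(c); q=K@(Rm@np.asarray(p,float)+t); return q[:2]/q[2]
E
python3 - <<'E'
from h import *
s=observe(); print(s)
for n in ['top','scene']:
    c=snap(n,n+'0.png'); print(n,c['fov_y'],c['cx'],c['cy'],c['rvec'],c['tvec'])
    print([k for k in c])
c=snap('wrist','wrist0.png'); print(c['T_tool_cam'],c['fov_y'])
print(dir(__import__('plant')))
E
```

```text
{'time_s': 0.0, 'q': array([ 1.03188906e+00,  8.79615647e-02,  1.37227390e+00,  2.01787948e-05,
        1.68360079e+00, -1.03123021e-01]), 'joint_velocities': array([ 0.00117806,  0.00125739, -0.00053124,  0.00038024,  0.00076489,
       -0.00022749]), 'tau': array([ 5.53480695e-04, -3.51863444e+01, -3.13276076e+01, -7.44056047e-05,
        1.08215670e-02, -3.51897157e-06]), 'ee_pos': array([0.23212006, 0.49849083, 0.40352514]), 'orientation': array([-0.6789636 , -3.06659986,  0.00333349]), 'force': array([-0.18124629, -0.17131029, -0.17383938]), 'torque': array([-0.02869369, -0.01410394,  0.00063899]), 'finger_force': 0.0, 'opening': 1.0002034844894885}
top 43.665217782960575 310.2226455649878 239.7563648986792 [ 2.13570894 -2.11623479  0.17801571] [-0.00181732  0.58883986  1.28096041]
['image', 'fov_y', 'cx', 'cy', 'rvec', 'tvec', 's']
scene 42.406969281352964 332.99400933497657 244.02303092320034 [ 1.48163543  2.07154659 -0.89825949] [ 0.2012916  -0.32647248  1.59536422]
['image', 'fov_y', 'cx', 'cy', 'rvec', 'tvec', 's']
[[-1.17664320e-03 -9.59304295e-01 -2.82371890e-01  7.15436751e-02]
 [ 9.99999308e-01 -1.12594639e-03 -3.41808740e-04  8.88113860e-05]
 [ 9.96298203e-06 -2.82372097e-01  9.59304956e-01  2.99273221e-02]
 [ 0.00000000e+00  0.00000000e+00  0.00000000e+00  1.00000000e+00]] 62.57549445553907
['Unreachable', '__builtins__', '__cached__', '__doc__', '__file__', '__loader__', '__name__', '__package__', '__spec__', 'hold_point_z', 'observe', 'read_camera', 'sign_off']
```

View pics/top0.png

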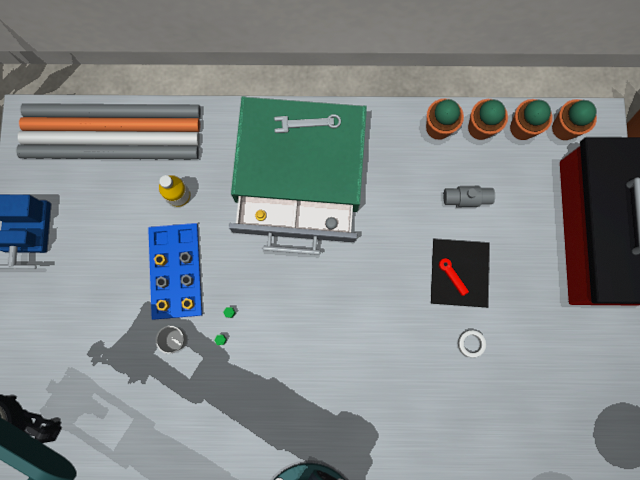

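View pics/scene0.png

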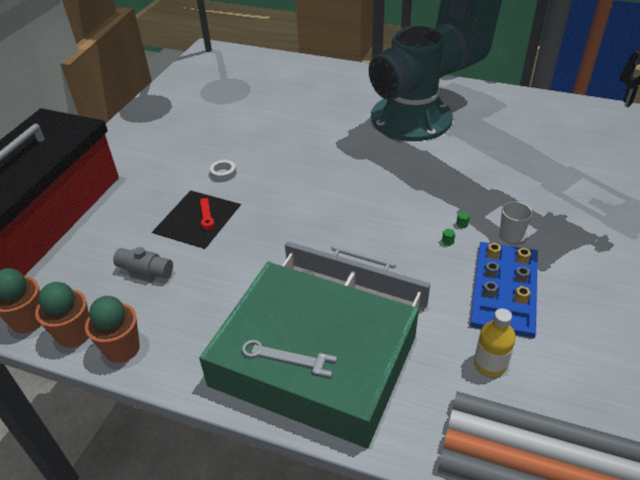

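The top view shows six nuts in the tray: brass at (160,260), (162,305), (187,304) and grey at (185,258), (162,282), (186,281). The green look-alikes are at (229,312) and (221,340), and I'll leave them alone. The plug is at (261,215) in the left bay, the cap at (331,223) in the right bay, the red handle at (453,276) on the pad, and the drawer handle at (293,250). Next is a close crop with measurements.

```bash
python3 - <<'E'
from h import *
c=snap('top'); im=c['image']
a=cv2.resize(im[190:330,135:275],None,fx=4,fy=4,interpolation=cv2.INTER_CUBIC)
cv2.imwrite('pics/crop1.png',a[:,:,::-1])
w=lambda u,v,z:px2w(c,(u,v),z).round(4)
hsv=cv2.cvtColor(im,cv2.COLOR_RGB2HSV)
print('tray corners',[w(*p,.014) for p in [(149,227),(199,223),(203,314),(152,319)]])
print('nuts',[w(*p,.03) for p in [(160,260),(185,258),(162,282),(186,281),(162,305),(187,304)]])
print('handlebar',[w(*p,.045) for p in [(264,248),(322,252)]])
print('plug,cap',w(261,215,.036),w(331,223,.034))
print('cab top', [w(*p,.08) for p in [(241,97),(367,106),(362,208),(232,198)]])
print('front', [w(*p,.066) for p in [(230,229),(360,236)]])
red=((hsv[...,0]<8)|(hsv[...,0]>172))&(hsv[...,1]>150)&(hsv[...,2]>120)
red[:, :430]=0; red[:,500:]=0
ys,xs=np.nonzero(red); P=np.array([w(x,y,.014) for x,y in zip(xs,ys)])[:,:2]
m,b,_=cv2.minAreaRect(P.astype(np.float32)); print('red',m,b,_,cv2.boxPoints((m,b,_)), P.mean(0))
print('byst',w(472,343,.019),w(172,340,.065),w(468,197,.03),w(173,188,.1))
print('hp',hold_point_z)
E
```

```text
tray corners [array([0.6222, 0.3754, 0.014 ]), array([0.6325, 0.2605, 0.014 ]), array([0.4244, 0.2427, 0.014 ]), array([0.4122, 0.3567, 0.014 ])]
nuts [array([0.5435, 0.3417, 0.03  ]), array([0.5485, 0.2855, 0.03  ]), array([0.4939, 0.3345, 0.03  ]), array([0.4966, 0.2808, 0.03  ]), array([0.4426, 0.3318, 0.03  ]), array([0.4453, 0.2762, 0.03  ])]
handlebar [array([0.5705, 0.1066, 0.045 ]), array([ 0.5626, -0.0229,  0.045 ])]
plug,cap [0.6477 0.116  0.036 ] [ 0.6309 -0.043   0.034 ]
cab top [array([0.9123, 0.164 , 0.08  ]), array([ 0.8925, -0.1222,  0.08  ]), array([ 0.6556, -0.1097,  0.08  ]), array([0.6759, 0.1768, 0.08  ])]
front [array([0.6089, 0.181 , 0.066 ]), array([ 0.5956, -0.1061,  0.066 ])]
red (0.5156710147857666, -0.32224684953689575) (0.09246973693370819, 0.02674558386206627) 36.74907302856445 [[ 0.4706236  -0.3391946 ]
 [ 0.4866258  -0.36062485]
 [ 0.5607184  -0.3052991 ]
 [ 0.54471624 -0.28386885]] [ 0.51573409 -0.3198321 ]
byst [ 0.3661 -0.3556  0.019 ] [0.3659 0.2974 0.065 ] [ 0.695  -0.3559  0.03  ] [0.6923 0.3034 0.1   ]
hp 0.1547
```

View pics/crop1.png

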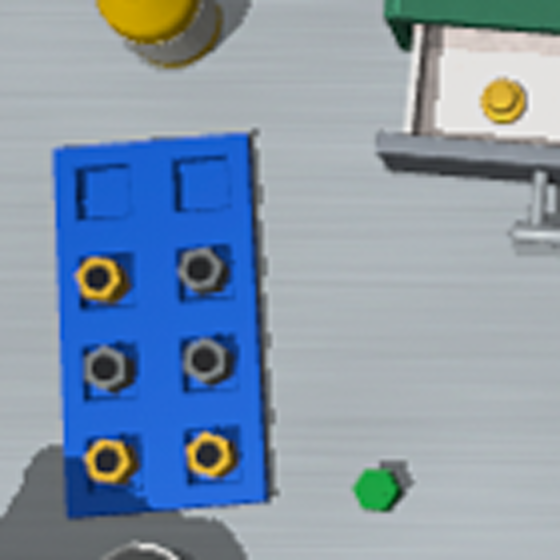

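The crop confirms three brass and three grey nuts. The green piece at crop (378,488) is a decoy.

Emit:
{"method": "step_arm", "body": {
  "motion": "0 0 -68 200 -275 0 0.28;0 0 -68 200 -275 0 0.28;0 0 -68 200 -275 0 0.28;0 0 -68 200 -275 0 0.28;0 0 -68 200 -275 0 0.28;0 0 -68 200 -275 0 0.28;0 0 -68 200 -275 0 0.28;0 0 -68 200 -275 0 0.28;0 0 -68 200 -275 0 0.28;0 0 -68 200 -275 0 0.28"
}}

```text
time_s: 1.03
ee_pos: [0.4338, 0.2209, 0.4043]
orientation: [2.289, 2.15, -0.001]
force: [-0.2, -0.8, -0.9]
opening: 0.283
finger_force: 0.0
```

Emit:
{"method": "step_arm", "body": {
  "motion": "0 0 0 131 -179 -80 0.28;0 0 0 131 -179 -80 0.28;0 0 0 131 -179 -80 0.28;0 0 0 131 -179 -80 0.28;0 0 0 131 -179 -80 0.28;0 0 0 131 -179 -80 0.28;0 0 0 131 -179 -80 0.28;0 0 0 131 -179 -80 0.28"
}}

```text
time_s: 1.7
ee_pos: [0.5635, 0.0434, 0.3231]
orientation: [-2.279, -2.158, 0.003]
force: [-0.1, -0.3, 0.2]
opening: 0.279
finger_force: 0.0
```

```bash
python3 - <<'E'
from h import *
c=snap('wrist','w1.png'); print(c['s']['ee_pos'],c['s']['orientation'])
print(w2px(c,[.565,.042,.045]),w2px(c,[.5687,.102,.045]),w2px(c,[.5613,-.018,.045]))
E
```

```text
[0.56346478 0.04338286 0.3231443 ] [-2.27927082 -2.15824186  0.00313558]
[323.99222314 238.3682954 ] [324.8205281  144.19029793] [323.26575883 320.96704494]
```

View pics/w1.png

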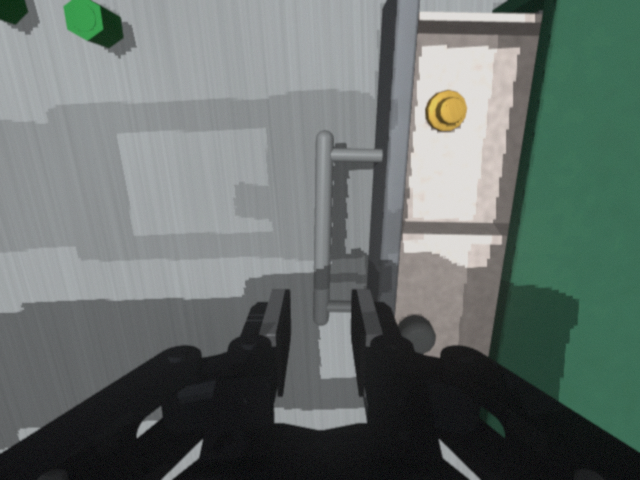

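The bar runs from (325,133) to (321,322), where it was predicted, and is centred between the fingers. I'll descend and pull.

Emit:
{"method": "step_arm", "body": {
  "motion": "0 0 0 1 -2 -40 0.28;0 0 0 1 -2 -80 0.28;0 0 0 1 -2 -110 0.28;0 0 0 1 -2 -120 0.28;0 0 0 1 -2 -120 0.16;0 0 0 1 -2 -120 0.16"
}}

```text
time_s: 2.25
ee_pos: [0.5643, 0.0435, 0.2061]
orientation: [2.276, 2.164, 0.001]
force: [-1.9, -0.5, -0.2]
opening: 0.16
finger_force: 0.8
```

Emit:
{"method": "step_arm", "body": {
  "motion": "0 0 0 -15 1 0 0.16;0 0 0 -30 2 0 0.16;0 0 0 -45 3 0 0.16;0 0 0 -60 4 0 0.16;0 0 0 -72 4 0 0.16;0 0 0 -80 5 0 0.16;0 0 0 -86 5 0 0.16;0 0 0 -90 5 0 0.16;0 0 0 -90 5 0 0.16"
}}

```text
time_s: 3.0
ee_pos: [0.4743, 0.0477, 0.2062]
orientation: [2.276, 2.162, 0.003]
force: [0.7, -0.7, 1.7]
opening: 0.158
finger_force: 0.5
```

```bash
python3 - <<'E'
from h import *
s=observe(); print(s['force'],s['ee_pos'])
c=snap('top','t2.png'); cv2.imwrite('pics/t2c.png',cv2.resize(c['image'][180:320,140:400],None,fx=3,fy=3)[:,:,::-1])
E
```

```text
[ 0.72822432 -0.70996877  1.69715923] [0.47433641 0.0476745  0.20623753]
```

View pics/t2c.png

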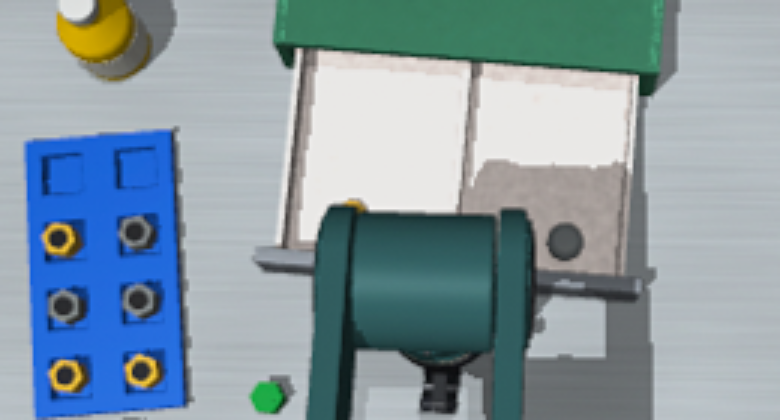

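The drawer followed the gripper. I'll pull gently on to the stop.

Emit:
{"method": "step_arm", "body": {
  "motion": "0 0 0 -3 0 0 0.16;0 0 0 -6 0 0 0.16;0 0 0 -6 0 0 0.16"
}}

```text
time_s: 3.3
ee_pos: [0.4679, 0.0475, 0.2046]
orientation: [-2.278, -2.163, 0.001]
force: [0.9, -0.7, 0.1]
opening: 0.158
finger_force: 0.7
```

Emit:
{"method": "step_arm", "body": {
  "motion": "0 0 0 -3 0 0 0.16;0 0 0 -6 0 0 0.16;0 0 0 -6 0 0 0.16"
}}

```text
time_s: 3.55
ee_pos: [0.4615, 0.0476, 0.2043]
orientation: [-2.277, -2.162, 0.002]
force: [0.6, 1.0, 0.4]
opening: 0.161
finger_force: 0.3
```

Emit:
{"method": "step_arm", "body": {
  "motion": "0 0 0 -2 0 0 0.16;0 0 0 -4 0 0 0.16;0 0 0 -4 0 0 0.16"
}}

```text
time_s: 3.8
ee_pos: [0.4586, 0.0476, 0.2047]
orientation: [2.277, 2.162, 0.004]
force: [5.1, -0.1, -4.5]
opening: 0.16
finger_force: 2.8
```

Emit:
{"method": "step_arm", "body": {
  "motion": "0 0 0 -2 0 0 0.16;0 0 0 -4 0 0 0.16;0 0 0 -4 0 0 0.16"
}}

```text
time_s: 4.05
ee_pos: [0.4568, 0.0474, 0.2055]
orientation: [2.272, 2.157, 0.014]
force: [14.6, -0.3, -9.1]
opening: 0.16
finger_force: 7.2
```

The drawer is at its stop; the force rose to 15 N. I'll back off, rise, and look at the tray with the wrist camera.

Emit:
{"method": "step_arm", "body": {
  "motion": "0 0 0 6 0 0 0.28;0 0 0 6 0 0 0.28;0 0 0 6 0 40 0.28;0 0 0 6 0 75 0.28;0 0 0 20 40 75 0.28;0 0 0 30 80 75 0.28;0 0 0 36 120 75 0.28;0 0 0 38 150 75 0.28;0 0 0 38 178 75 0.28;0 0 0 38 178 75 0.28"
}}

```text
time_s: 4.88
ee_pos: [0.4911, 0.2295, 0.279]
orientation: [-2.271, -2.167, 0.002]
force: [-0.4, -0.2, -0.2]
opening: 0.28
finger_force: 0.0
```

```bash
python3 - <<'E'
from h import *
c=snap('wrist','w2.png'); np.save('w2.npy',c,allow_pickle=True); print(c['s']['ee_pos'],c['s']['orientation'])
for p in [(0.5435, 0.3417),(0.5485, 0.2855),(0.4939, 0.3345),(0.4966, 0.2808),(0.4426, 0.3318),(0.4453, 0.2762)]: print(w2px(c,[*p,.03]).round())
E
```

```text
[0.49114473 0.22950678 0.27895721] [-2.27050748e+00 -2.16680696e+00  1.81675607e-03]
[415.  34.]
[422. 148.]
[317.  55.]
[327. 161.]
[217.  66.]
[235. 174.]
```

View pics/w2.png

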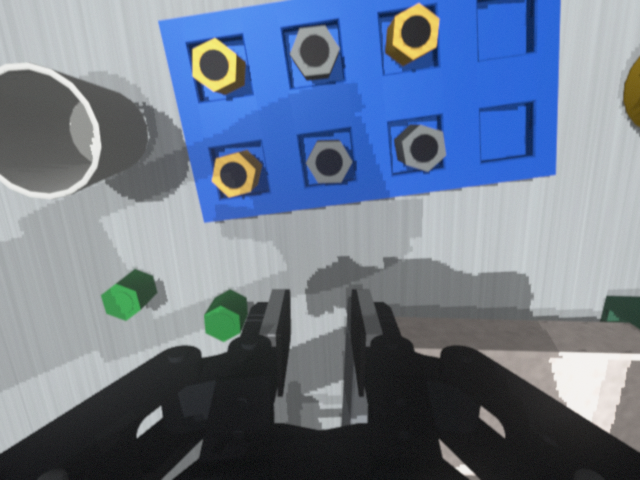

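Top row: brass (215,67), grey (315,52), brass (414,33). Second row: brass (236,174), grey (329,161), grey (422,147). All are where the top camera put them. I'll fit hexagon yaws next.

```bash
cat > fit.py <<'E'
from h import *
from scipy.optimize import differential_evolution as DE
def fit(c,p0):
    im=c['image'];hsv=cv2.cvtColor(im,cv2.COLOR_RGB2HSV)
    blue=((hsv[...,0]>95)&(hsv[...,0]<130)&(hsv[...,1]>110))
    u0=w2px(c,[*p0,.025]).astype(int); x0,x1=max(u0[0]-40,0),u0[0]+40; y0,y1=max(u0[1]-40,0),u0[1]+40
    m=(~blue[y0:y1,x0:x1]).astype(np.uint8); m=cv2.morphologyEx(m,cv2.MORPH_OPEN,np.ones((3,3)))
    n,l,st,ce=cv2.connectedComponentsWithStats(m); k=l[u0[1]-y0,u0[0]-x0]; m=(l==k).astype(np.uint8)
    S=4; M=cv2.resize(m,None,fx=S,fy=S,interpolation=cv2.INTER_NEAREST)
    def cost(v):
        a=np.radians(v[2]+np.arange(6)*60)
        pts=[w2px(c,[v[0]+.0127*np.cos(t),v[1]+.0127*np.sin(t),z]) for z in(.008,.03) for t in a]
        h=cv2.convexHull(((np.array(pts)-[x0,y0]+.5)*S).astype(np.int32)); r=np.zeros_like(M); cv2.fillConvexPoly(r,h,1)
        return 1-(r&M).sum()/max((r|M).sum(),1)
    r=DE(cost,[(p0[0]-.008,p0[0]+.008),(p0[1]-.008,p0[1]+.008),(0,60)],seed=1,maxiter=40,popsize=12,polish=False)
    return r.x,1-r.fun,st[k,4]
E
python3 - <<'E'
from fit import *
c=np.load('w2.npy',allow_pickle=True).item()
for n,p in zip('B1 G1 G2 G3 B2 B3'.split(),[(0.5435, 0.3417),(0.5485, 0.2855),(0.4939, 0.3345),(0.4966, 0.2808),(0.4426, 0.3318),(0.4453, 0.2762)]): print(n,*[np.round(a,4) for a in fit(c,p)])
E
```

```text
B1 [ 0.5437  0.3429 22.3915] 0.9336 2486
G1 [ 0.5493  0.2852 41.2802] 0.9688 1811
G2 [0.4925 0.3367 2.26  ] 0.9736 1993
G3 [0.4976 0.2801 0.0888] 0.9719 1501
B2 [ 0.4407  0.3326 17.3436] 0.9203 2313
B3 [0.4444 0.2757 9.5928] 0.92 1834
```

Emit:
{"method": "step_arm", "body": {
  "motion": "0 0 -17.4 -47.6 49.7 -30 0.45;0 0 -17.4 -47.6 49.7 -30 0.45;0 0 -17.4 -47.6 49.7 -30 0.45;0 0 -17.4 -47.6 49.7 -55 0.45;0 0 -17.4 -47.6 49.7 -75 0.45;0 0 -17.4 -47.6 49.7 -85 0.45;0 0 -17.4 -47.6 49.7 -89 0.45;0 0 -17.4 -47.6 49.7 -89 0.45"
}}

```text
time_s: 5.6
ee_pos: [0.4442, 0.2743, 0.1896]
orientation: [-2.58, -1.792, 0.005]
force: [-0.4, 0.3, -0.5]
opening: 0.446
finger_force: 0.0
```

Emit:
{"method": "step_arm", "body": {
  "motion": "0 0 0 0 0 0 0.2;0 0 0 0 0 0 0.1;0 0 0 0 0 0 0.1;0 0 0 0 0 0 0.1;0 0 0 0 0 0 0.1",
  "grip_force": 50
}}

```text
time_s: 6.02
ee_pos: [0.4451, 0.2754, 0.192]
orientation: [2.579, 1.793, 0.004]
force: [-0.1, 0.1, 3.7]
opening: 0.241
finger_force: 50.0
```

```bash
python3 - <<'E'
from h import *
c=snap('wrist','w3.png'); print(c['s']['ee_pos'],c['s']['orientation'],c['s']['force'])
E
```

```text
[0.44514265 0.27543934 0.19204352] [2.57860641 1.79312374 0.00390694] [-0.14682113  0.13872168  3.68849572]
```

View pics/w3.png

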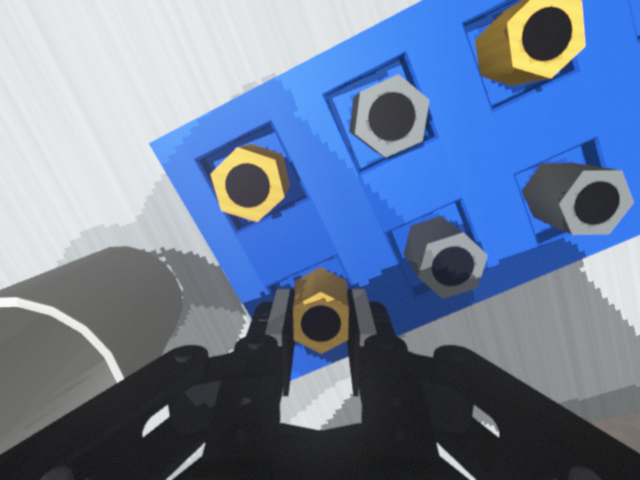

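The nut is gripped across its flats, at (320,322) between the pads. I'll carry it to the left bay.

Emit:
{"method": "step_arm", "body": {
  "motion": "0 0 0 0 0 40 0.1;0 0 0 0 0 80 0.1;0 0 17 178.5 -136.5 84 0.1;0 0 17 178.5 -136.5 84 0.1;0 0 17 178.5 -136.5 84 0.1;0 0 17 178.5 -136.5 84 0.1;0 0 17 178.5 -136.5 84 0.1;0 0 17 178.5 -136.5 84 0.1;0 0 17 178.5 -136.5 84 0.1;0 0 17 178.5 -136.5 84 0.1"
}}

```text
time_s: 6.9
ee_pos: [0.6236, 0.1378, 0.2738]
orientation: [-2.287, -2.152, 0.002]
force: [-0.7, 1.4, -1.4]
opening: 0.238
finger_force: 50.9
```

Emit:
{"method": "step_arm", "body": {
  "motion": "0 0 0 0 0 -35 0.1;0 0 0 0 0 -55 0.1;0 0 0 0 0 -66 0.1;0 0 0 0 0 -70 0.1;0 0 0 0 0 -70 0.1;0 0 0 0 0 -70 0.36;0 0 0 0 0 -70 0.36;0 0 0 0 0 -35 0.36;0 0 0 0 0 0 0.36;0 0 0 0 0 5 0.36"
}}

```text
time_s: 7.73
ee_pos: [0.6245, 0.1394, 0.2881]
orientation: [2.28, 2.15, 0.017]
force: [0.9, 0.4, 0.7]
opening: 0.362
finger_force: 0.0
```

```bash
python3 - <<'E'
from h import *
c=snap('wrist','w4.png'); print(c['s']['ee_pos'],c['s']['orientation'],c['s']['force'])
for p in [(.507,.045,.016),(.6229,.1392,.042),(.6209,.1063,.042),(.544,.122,.036)]: print(w2px(c,p))
E
```

```text
[0.62453607 0.13939987 0.28809423] [2.27959214 2.15043236 0.0171127 ] [0.93458812 0.40594584 0.68258984]
[157.3550026 377.6903263]
[311.68929965 253.35702171]
[311.96095093 305.48158909]
[183.37483799 285.08323397]
```

View pics/w4.png

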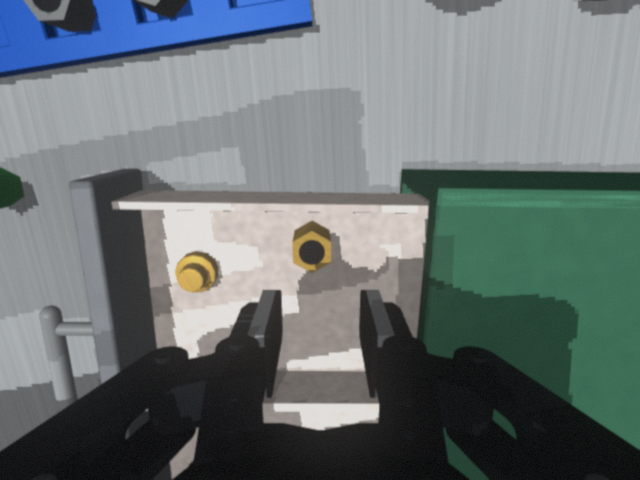

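The brass nut stands upright at (312,250), and the plug at (194,276) is undisturbed. Next is brass nut B2.

Emit:
{"method": "step_arm", "body": {
  "motion": "0 0 -9.3 -182.2 193.4 0 0.45;0 0 -9.3 -182.2 193.4 0 0.45;0 0 -9.3 -182.2 193.4 0 0.45;0 0 -9.3 -182.2 193.4 0 0.45;0 0 -9.3 -182.2 193.4 0 0.45;0 0 -9.3 -182.2 193.4 0 0.45;0 0 -9.3 -182.2 193.4 0 0.45;0 0 -9.3 -182.2 193.4 -30 0.45;0 0 -9.3 -182.2 193.4 -55 0.45;0 0 -9.3 -182.2 193.4 -60 0.45"
}}

```text
time_s: 8.62
ee_pos: [0.4383, 0.3317, 0.2146]
orientation: [-2.45, -1.964, 0.014]
force: [-1.2, -0.7, -1.3]
opening: 0.449
finger_force: 0.0
```

Emit:
{"method": "step_arm", "body": {
  "motion": "0 0 0 0 0 -12 0.45;0 0 0 0 0 -22 0.45;0 0 0 0 0 -27.5 0.45;0 0 0 0 0 -27.5 0.45;0 0 0 0 0 -27.5 0.2;0 0 0 0 0 -27.5 0.1;0 0 0 0 0 -27.5 0.1;0 0 0 0 0 -27.5 0.1;0 0 0 0 0 -27.5 0.1"
}}

```text
time_s: 9.37
ee_pos: [0.4413, 0.3323, 0.1932]
orientation: [2.453, 1.962, 0.003]
force: [0.8, -0.2, 2.6]
opening: 0.235
finger_force: 49.4
```

Emit:
{"method": "step_arm", "body": {
  "motion": "0 0 0 0 0 40 0.1;0 0 0 20 -25 78 0.1;0 0 9.3 180.2 -226.3 84 0.1;0 0 9.3 180.2 -226.3 84 0.1;0 0 9.3 180.2 -226.3 84 0.1;0 0 9.3 180.2 -226.3 84 0.1;0 0 9.3 180.2 -226.3 84 0.1;0 0 9.3 180.2 -226.3 84 0.1;0 0 9.3 180.2 -226.3 84 0.1;0 0 9.3 180.2 -226.3 84 0.1"
}}

```text
time_s: 10.2
ee_pos: [0.6231, 0.1022, 0.2762]
orientation: [2.29, 2.148, 0.0]
force: [-0.6, -0.0, -0.7]
opening: 0.238
finger_force: 52.7
```

Emit:
{"method": "step_arm", "body": {
  "motion": "0 0 0 0 0 -35 0.1;0 0 0 0 0 -55 0.1;0 0 0 0 0 -66 0.1;0 0 0 0 0 -70 0.1;0 0 0 0 0 -70 0.1;0 0 0 0 0 -70 0.36;0 0 0 0 0 -70 0.36;0 0 0 0 0 -35 0.36;0 0 0 0 0 0 0.36;0 0 0 0 0 3.5 0.36"
}}

```text
time_s: 11.03
ee_pos: [0.6227, 0.1065, 0.2885]
orientation: [2.279, 2.15, 0.018]
force: [1.8, -0.8, 1.7]
opening: 0.362
finger_force: 0.0
```

Emit:
{"method": "step_arm", "body": {
  "motion": "0 0 -4.2 -77.2 236.6 0 0.45;0 0 -4.2 -77.2 236.6 0 0.45;0 0 -4.2 -77.2 236.6 0 0.45;0 0 -4.2 -77.2 236.6 0 0.45;0 0 -4.2 -77.2 236.6 0 0.45;0 0 -4.2 -77.2 236.6 0 0.45;0 0 -4.2 -77.2 236.6 0 0.45;0 0 -4.2 -77.2 236.6 -30 0.45;0 0 -4.2 -77.2 236.6 -55 0.45;0 0 -4.2 -77.2 236.6 -60 0.45"
}}

```text
time_s: 11.87
ee_pos: [0.5421, 0.3424, 0.2152]
orientation: [-2.361, -2.07, 0.012]
force: [-0.8, -0.4, -0.8]
opening: 0.452
finger_force: 0.0
```

Emit:
{"method": "step_arm", "body": {
  "motion": "0 0 0 0 0 -12 0.45;0 0 0 0 0 -22 0.45;0 0 0 0 0 -27.5 0.45;0 0 0 0 0 -27.5 0.45;0 0 0 0 0 -27.5 0.2;0 0 0 0 0 -27.5 0.1;0 0 0 0 0 -27.5 0.1;0 0 0 0 0 -27.5 0.1;0 0 0 0 0 -27.5 0.1"
}}

```text
time_s: 12.62
ee_pos: [0.5443, 0.3426, 0.1934]
orientation: [2.363, 2.069, 0.003]
force: [-0.2, -0.1, 1.4]
opening: 0.238
finger_force: 50.1
```

Emit:
{"method": "step_arm", "body": {
  "motion": "0 0 0 0 0 40 0.1;0 0 0 8 -25 78 0.1;0 0 4.2 75.2 -269.6 84 0.1;0 0 4.2 75.2 -269.6 84 0.1;0 0 4.2 75.2 -269.6 84 0.1;0 0 4.2 75.2 -269.6 84 0.1;0 0 4.2 75.2 -269.6 84 0.1;0 0 4.2 75.2 -269.6 84 0.1;0 0 4.2 75.2 -269.6 84 0.1;0 0 4.2 75.2 -269.6 84 0.1"
}}

```text
time_s: 13.45
ee_pos: [0.6197, 0.0698, 0.2763]
orientation: [2.291, 2.149, 0.0]
force: [-0.5, 0.8, -0.7]
opening: 0.239
finger_force: 50.1
```

Emit:
{"method": "step_arm", "body": {
  "motion": "0 0 0 0 0 -35 0.1;0 0 0 0 0 -55 0.1;0 0 0 0 0 -66 0.1;0 0 0 0 0 -70 0.1;0 0 0 0 0 -70 0.1;0 0 0 0 0 -70 0.36;0 0 0 0 0 -70 0.36;0 0 0 0 0 -35 0.36;0 0 0 0 0 0 0.36;0 0 0 0 0 3.5 0.36"
}}

```text
time_s: 14.28
ee_pos: [0.6209, 0.0735, 0.2883]
orientation: [2.278, 2.149, 0.017]
force: [1.5, -0.5, 1.8]
opening: 0.361
finger_force: 0.0
```

```bash
python3 - <<'E'
from h import *
c=snap('wrist','w5.png'); np.save('w5.npy',c,allow_pickle=True)
t=snap('top','t5.png')
im=np.vstack([cv2.resize(c['image'],None,fx=.6,fy=.6),cv2.resize(t['image'][180:330,130:500],(384,156))]); cv2.imwrite('pics/m5.png',im[:,:,::-1])
E
```

```text
(no output)
```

View pics/m5.png

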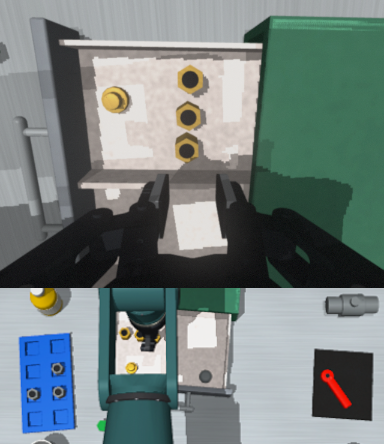

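All three brass nuts stand in the left bay at about (187,80), (187,117) and (187,150). Grey nuts next, starting with G1.

Emit:
{"method": "step_arm", "body": {
  "motion": "0 0 14.7 -69.6 211.9 0 0.45;0 0 14.7 -69.6 211.9 0 0.45;0 0 14.7 -69.6 211.9 0 0.45;0 0 14.7 -69.6 211.9 0 0.45;0 0 14.7 -69.6 211.9 0 0.45;0 0 14.7 -69.6 211.9 0 0.45;0 0 14.7 -69.6 211.9 0 0.45;0 0 14.7 -69.6 211.9 -30 0.45;0 0 14.7 -69.6 211.9 -55 0.45;0 0 14.7 -69.6 211.9 -60 0.45"
}}

```text
time_s: 15.22
ee_pos: [0.5478, 0.2831, 0.2135]
orientation: [-1.989, -2.426, 0.016]
force: [-0.3, -0.8, -1.0]
opening: 0.448
finger_force: 0.0
```

Emit:
{"method": "step_arm", "body": {
  "motion": "0 0 0 0 0 -12 0.45;0 0 0 0 0 -22 0.45;0 0 0 0 0 -27.5 0.45;0 0 0 0 0 -27.5 0.45;0 0 0 0 0 -27.5 0.2;0 0 0 0 0 -27.5 0.1;0 0 0 0 0 -27.5 0.1;0 0 0 0 0 -27.5 0.1;0 0 0 0 0 -27.5 0.1"
}}

```text
time_s: 15.97
ee_pos: [0.5498, 0.285, 0.1934]
orientation: [1.99, 2.429, 0.003]
force: [-0.1, -0.8, 2.3]
opening: 0.235
finger_force: 50.2
```

Emit:
{"method": "step_arm", "body": {
  "motion": "0 0 0 0 0 40 0.1;0 0 0 8 -25 78 0.1;0 0 -14.7 70 -300 84 0.1;0 0 -14.7 70 -300 84 0.1;0 0 -14.7 70 -300 84 0.1;0 0 -14.7 70 -300 84 0.1;0 0 -14.7 70 -300 84 0.1;0 0 -14.7 70 -300 84 0.1;0 0 -14.7 70 -300 84 0.1;0 0 -14.7 81.4 -335 84 0.1"
}}

```text
time_s: 16.8
ee_pos: [0.6307, -0.0522, 0.2768]
orientation: [2.286, 2.154, 0.001]
force: [1.3, 0.1, -0.3]
opening: 0.238
finger_force: 50.2
```

Emit:
{"method": "step_arm", "body": {
  "motion": "0 0 0 0 -12.8 0 0.1;0 0 0 0 -12.8 0 0.1;0 0 0 0 -12.8 -35 0.1;0 0 0 0 -12.8 -55 0.1;0 0 0 0 -12.8 -66 0.1;0 0 0 0 -12.8 -70 0.1;0 0 0 0 -12.8 -70 0.1;0 0 0 0 -12.8 -70 0.36;0 0 0 0 -12.8 -70 0.36;0 0 0 0 -12.8 -40 0.36"
}}

```text
time_s: 17.63
ee_pos: [0.6272, -0.061, 0.2308]
orientation: [-2.274, -2.148, 0.015]
force: [-0.2, 0.1, -0.9]
opening: 0.357
finger_force: 0.0
```

Emit:
{"method": "step_arm", "body": {
  "motion": "0 0 0 0 20 43.5 0.36;0 0 0 -30 100 43.5 0.36;0 0 0 -30 100 43.5 0.36;0 0 0 -30 100 43.5 0.36"
}}

```text
time_s: 17.97
ee_pos: [0.599, 0.0435, 0.2823]
orientation: [-2.277, -2.162, -0.007]
force: [-0.1, 0.4, -0.0]
opening: 0.358
finger_force: 0.0
```

Emit:
{"method": "step_arm", "body": {
  "motion": "0 0 -26.5 -103.1 242.7 0 0.45;0 0 -26.5 -103.1 242.7 0 0.45;0 0 -26.5 -103.1 242.7 0 0.45;0 0 -26.5 -103.1 242.7 0 0.45;0 0 -26.5 -103.1 242.7 0 0.45;0 0 -26.5 -103.1 242.7 0 0.45;0 0 -26.5 -103.1 242.7 0 0.45;0 0 -26.5 -103.1 242.7 -30 0.45;0 0 -26.5 -103.1 242.7 -55 0.45;0 0 -26.5 -103.1 242.7 -60 0.45"
}}

```text
time_s: 18.8
ee_pos: [0.4951, 0.2805, 0.2153]
orientation: [-2.716, -1.577, 0.013]
force: [-0.6, 0.2, -0.8]
opening: 0.445
finger_force: 0.0
```

Emit:
{"method": "step_arm", "body": {
  "motion": "0 0 0 0 0 -12 0.45;0 0 0 0 0 -22 0.45;0 0 0 0 0 -27.5 0.45;0 0 0 0 0 -27.5 0.45;0 0 0 0 0 -27.5 0.2;0 0 0 0 0 -27.5 0.1;0 0 0 0 0 -27.5 0.1;0 0 0 0 0 -27.5 0.1;0 0 0 0 0 -27.5 0.1"
}}

```text
time_s: 19.55
ee_pos: [0.4982, 0.2798, 0.1933]
orientation: [2.719, 1.573, 0.003]
force: [0.3, -0.8, 1.5]
opening: 0.237
finger_force: 50.1
```

Emit:
{"method": "step_arm", "body": {
  "motion": "0 0 0 0 0 40 0.1;0 0 0 10 -20 78 0.1;0 0 26.5 120 -275 84 0.1;0 0 26.5 120 -275 84 0.1;0 0 26.5 120 -275 84 0.1;0 0 26.5 120 -275 84 0.1;0 0 26.5 120 -275 84 0.1;0 0 26.5 120 -275 84 0.1;0 0 26.5 120 -275 84 0.1;0 0 26.5 135.1 -300 84 0.1"
}}

```text
time_s: 20.38
ee_pos: [0.6334, -0.0237, 0.2766]
orientation: [2.287, 2.152, -0.001]
force: [0.5, -0.1, -1.0]
opening: 0.239
finger_force: 49.9
```

Emit:
{"method": "step_arm", "body": {
  "motion": "0 0 0 0 -8.8 0 0.1;0 0 0 0 -8.8 0 0.1;0 0 0 0 -8.8 -35 0.1;0 0 0 0 -8.8 -55 0.1;0 0 0 0 -8.8 -66 0.1;0 0 0 0 -8.8 -70 0.1;0 0 0 0 -8.8 -70 0.1;0 0 0 0 -8.8 -70 0.36;0 0 0 0 -8.8 -70 0.36;0 0 0 0 -8.8 -40 0.36"
}}

```text
time_s: 21.22
ee_pos: [0.629, -0.0271, 0.2307]
orientation: [-2.274, -2.148, 0.016]
force: [0.8, 0.2, -0.6]
opening: 0.356
finger_force: 0.0
```

Emit:
{"method": "step_arm", "body": {
  "motion": "0 0 0 0 20 43.5 0.36;0 0 0 -30 100 43.5 0.36;0 0 0 -30 100 43.5 0.36;0 0 0 -30 100 43.5 0.36"
}}

```text
time_s: 21.55
ee_pos: [0.6007, 0.0775, 0.2823]
orientation: [-2.277, -2.162, -0.007]
force: [-0.3, -0.0, -0.7]
opening: 0.363
finger_force: 0.0
```

Emit:
{"method": "step_arm", "body": {
  "motion": "0 0 -24.3 -110.2 265.4 0 0.45;0 0 -24.3 -110.2 265.4 0 0.45;0 0 -24.3 -110.2 265.4 0 0.45;0 0 -24.3 -110.2 265.4 0 0.45;0 0 -24.3 -110.2 265.4 0 0.45;0 0 -24.3 -110.2 265.4 0 0.45;0 0 -24.3 -110.2 265.4 0 0.45;0 0 -24.3 -110.2 265.4 -30 0.45;0 0 -24.3 -110.2 265.4 -55 0.45;0 0 -24.3 -110.2 265.4 -60 0.45"
}}

```text
time_s: 22.38
ee_pos: [0.4895, 0.3373, 0.2151]
orientation: [-2.685, -1.631, 0.014]
force: [-1.0, -0.0, -1.6]
opening: 0.448
finger_force: 0.0
```

Emit:
{"method": "step_arm", "body": {
  "motion": "0 0 0 0 0 -12 0.45;0 0 0 0 0 -22 0.45;0 0 0 0 0 -27.5 0.45;0 0 0 0 0 -27.5 0.45;0 0 0 0 0 -27.5 0.2;0 0 0 0 0 -27.5 0.1;0 0 0 0 0 -27.5 0.1;0 0 0 0 0 -27.5 0.1;0 0 0 0 0 -27.5 0.1"
}}

```text
time_s: 23.13
ee_pos: [0.4931, 0.3363, 0.1933]
orientation: [2.688, 1.625, 0.003]
force: [0.7, -0.0, 2.7]
opening: 0.238
finger_force: 50.1
```

Emit:
{"method": "step_arm", "body": {
  "motion": "0 0 0 0 0 40 0.1;0 0 0 10 -20 78 0.1;0 0 24.3 120 -275 84 0.1;0 0 24.3 120 -275 84 0.1;0 0 24.3 120 -275 84 0.1;0 0 24.3 120 -275 84 0.1;0 0 24.3 120 -275 84 0.1;0 0 24.3 120 -275 84 0.1;0 0 24.3 120 -275 84 0.1;0 0 24.3 135 -300 84 0.1"
}}

```text
time_s: 23.97
ee_pos: [0.6282, 0.0331, 0.2766]
orientation: [2.287, 2.152, -0.0]
force: [0.0, 0.4, -1.2]
opening: 0.237
finger_force: 50.0
```

Emit:
{"method": "step_arm", "body": {
  "motion": "0 0 0 7.3 -31.4 0 0.1;0 0 0 7.3 -31.4 0 0.1;0 0 0 7.3 -31.4 -35 0.1;0 0 0 7.3 -31.4 -55 0.1;0 0 0 7.3 -31.4 -66 0.1;0 0 0 7.3 -31.4 -70 0.1;0 0 0 7.3 -31.4 -70 0.1;0 0 0 7.3 -31.4 -70 0.36;0 0 0 7.3 -31.4 -70 0.36;0 0 0 7.3 -31.4 -40 0.36"
}}

```text
time_s: 24.8
ee_pos: [0.6314, 0.0055, 0.2307]
orientation: [-2.277, -2.148, 0.017]
force: [-0.5, 0.6, -2.3]
opening: 0.367
finger_force: 0.0
```

Emit:
{"method": "step_arm", "body": {
  "motion": "0 0 0 0 0 40 0.36;0 0 0 -40 -40 83.5 0.36;0 0 0 -80 -90 83.5 0.36;0 0 0 -80 -125.3 83.5 0.45;0 0 0 -80 -125.3 83.5 0.45;0 0 0 -80 -125.3 83.5 0.45;0 0 0 -80 -125.3 83.5 0.45"
}}

```text
time_s: 25.38
ee_pos: [0.5544, -0.1216, 0.321]
orientation: [2.288, 2.15, 0.002]
force: [0.3, 0.2, 0.4]
opening: 0.448
finger_force: 0.0
```

```bash
cat > red.py <<'E'
from h import *
def red(c,x0,x1):
    hsv=cv2.cvtColor(c['image'],cv2.COLOR_RGB2HSV)
    m=((hsv[...,0]<8)|(hsv[...,0]>172))&(hsv[...,1]>140)&(hsv[...,2]>70)
    m[:,:x0]=0;m[:,x1:]=0
    n,l,st,ce=cv2.connectedComponentsWithStats(m.astype(np.uint8)); k=1+st[1:,4].argmax()
    ys,xs=np.nonzero(l==k); P=np.array([px2w(c,(x,y),.012 if 'rvec' in c else .012)[:2] for x,y in zip(xs,ys)])
    return P,(xs.mean(),ys.mean())
def axis(P):
    m,b,a=cv2.minAreaRect(P.astype(np.float32)); q=cv2.boxPoints((m,b,a))
    e0,e1=q[1]-q[0],q[2]-q[1]; e=e0 if np.hypot(*e0)>np.hypot(*e1) else e1; L=np.hypot(*e); d=e/L
    s=(P-m)@d; n=np.array([-d[1],d[0]]); w=(P-m)@n
    wp=np.ptp(w[s>L/2-.028]); wn=np.ptp(w[s<-L/2+.028])
    if wn>wp: d=-d; s=-s; n=-n; w=-w
    # hub end at +d ; bar = -d end; bar centreline
    sel=(s<.01); off=(w[sel].max()+w[sel].min())/2
    e_end=m+d*s.min()+n*off
    return e_end+d*.040, np.degrees(np.arctan2(d[1],d[0])),L,(wp,wn)
E
python3 - <<'E'
from red import *
t=snap('top','t6.png'); P,u=red(t,400,520); print(u,axis(P))
c=snap('wrist','w6.png'); print(c['s']['ee_pos'],c['s']['orientation'])
im=np.hstack([c['image'][:,:,:],cv2.resize(t['image'][180:330,400:500],(160,240))[[*range(240)]+[0]*240]])
cv2.imwrite('pics/m6.png',im[:,:,::-1])
E
```

```text
(np.float64(452.90954773869345), np.float64(275.96231155778895)) (array([ 0.50741681, -0.32409666]), np.float32(36.79785), np.float32(0.095238306), (np.float64(0.030099379809667523), np.float64(0.021005728676333997)))
[ 0.55482884 -0.12051863  0.3203992 ] [2.28657684e+00 2.15338318e+00 2.04871702e-03]
```

View pics/m6.png

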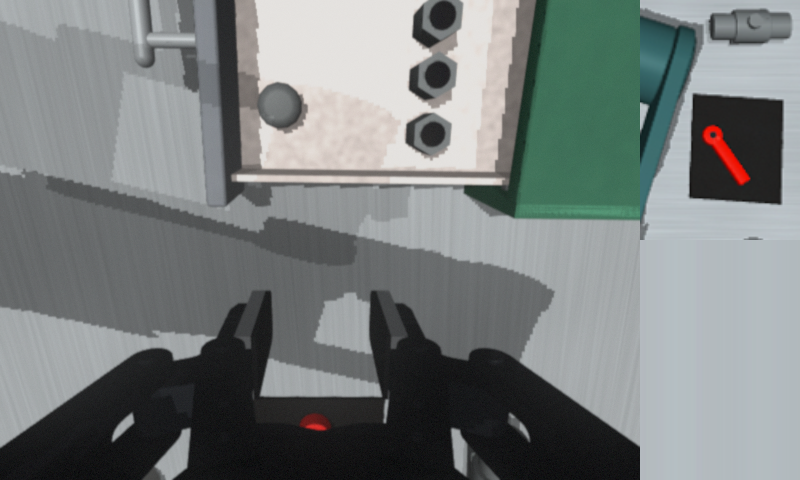

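All six nuts are in their bays; the grey ones stand at (440,17), (433,75) and (430,133), with the cap at (280,105). The handle is still at its original place on the pad. I'll hover near it and re-measure.

Emit:
{"method": "step_arm", "body": {
  "motion": "0 0 -49.8 -96.8 -241 -40 0.45;0 0 -49.8 -96.8 -241 -40 0.45;0 0 -49.8 -96.8 -241 -40 0.45;0 0 -49.8 -96.8 -241 -40 0.45;0 0 -49.8 -96.8 -241 -40 0.45;0 0 -49.8 -96.8 -241 -40 0.45;0 0 -49.8 -96.8 -241 -40 0.45;0 0 -49.8 -96.8 -241 -40 0.45;0 0 -49.8 -96.8 -241 -40 0.45;0 0 -49.8 -96.8 -241 -40 0.45"
}}

```text
time_s: 26.32
ee_pos: [0.4593, -0.36, 0.2796]
orientation: [-2.978, -0.998, -0.001]
force: [0.5, 0.1, 0.2]
opening: 0.451
finger_force: 0.0
```

```bash
python3 - <<'E'
from red import *
c=snap('wrist','w7.png'); P,u=red(c,0,640); print(c['s']['ee_pos'],c['s']['orientation']); print(u,axis(P),w2px(c,[.5074,-.3241,.014]),w2px(c,[.5395,-.3,.014]))
E
```

```text
[ 0.45934816 -0.35995315  0.27955433] [-2.97777644e+00 -9.98402295e-01 -8.85255674e-04]
(np.float64(323.5023872679045), np.float64(127.0866489832007)) (array([ 0.50535244, -0.32613917]), np.float32(36.252373), np.float32(0.09564252), (np.float64(0.027986261701134774), np.float64(0.01920805550235391))) [321.05771307 143.91693811] [321.22467437  69.33813355]
```

View pics/w7.png

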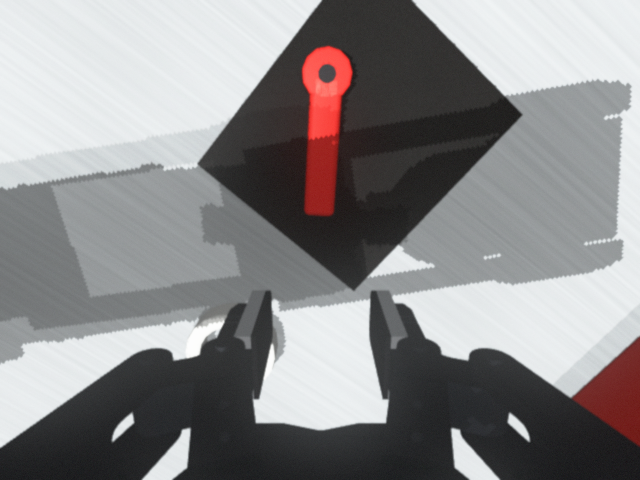

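The handle lies from hub (327,72) to tip (320,213), still in place and lined up with the gripper.

Emit:
{"method": "step_arm", "body": {
  "motion": "0 0 -1.8 28 21 -10 0.45;0 0 -1.8 56 42 -25 0.45;0 0 -1.8 56 42 -60 0.45;0 0 -1.8 56 42 -80 0.45;0 0 -1.8 56 42 -92 0.45;0 0 -1.8 56 42 -95 0.45;0 0 -1.8 56 42 -95 0.45;0 0 -1.8 56 42 -95 0.2;0 0 -1.8 56 42 -95 0.05;0 0 -1.8 56 42 -95 0.05"
}}

```text
time_s: 27.2
ee_pos: [0.5148, -0.3201, 0.1872]
orientation: [2.993, 0.944, 0.004]
force: [-0.4, 0.3, 3.8]
opening: 0.184
finger_force: 49.2
```

Emit:
{"method": "step_arm", "body": {
  "motion": "0 0 0 0 0 0 0.05;0 0 0 0 0 0 0.05;0 0 0 0 0 0 0.05"
}}

```text
time_s: 27.45
ee_pos: [0.5148, -0.3201, 0.1872]
orientation: [2.993, 0.944, 0.004]
force: [0.8, 0.9, 6.0]
opening: 0.183
finger_force: 49.5
```

Emit:
{"method": "step_arm", "body": {
  "motion": "0 0 0 0 0 40 0.05;0 0 6 5 20 78 0.05;0 0 51.6 71 270 84 0.05;0 0 51.6 71 270 84 0.05;0 0 51.6 71 270 84 0.05;0 0 51.6 71 270 84 0.05;0 0 51.6 71 270 84 0.05;0 0 51.6 71 270 84 0.05;0 0 51.6 71 270 84 0.05;0 0 51.6 71 270 84 0.05"
}}

```text
time_s: 28.28
ee_pos: [0.5855, -0.0463, 0.2689]
orientation: [-2.28, -2.161, -0.001]
force: [0.5, -0.0, 0.0]
opening: 0.18
finger_force: 48.8
```

Emit:
{"method": "step_arm", "body": {
  "motion": "0 0 0 0 26 0 0.05;0 0 0 0 26 0 0.05;0 0 0 0 26 0 0.05"
}}

```text
time_s: 28.53
ee_pos: [0.5849, -0.0239, 0.2686]
orientation: [2.286, 2.154, -0.001]
force: [0.4, 0.4, -0.2]
opening: 0.182
finger_force: 48.8
```

```bash
python3 - <<'E'
from red import *
c=snap('wrist','w8.png'); print(c['s']['ee_pos'],c['s']['orientation'],c['s']['opening'])
t=snap('top','t8.png')
cv2.imwrite('pics/m8.png',np.hstack([cv2.resize(c['image'],(480,360)),cv2.resize(t['image'][180:330,220:330],(264,360))])[:,:,::-1])
E
```

```text
[ 0.5849133  -0.02393209  0.26857598] [ 2.28648251e+00  2.15395252e+00 -1.44477521e-03] 0.18158679738669858
```

View pics/m8.png

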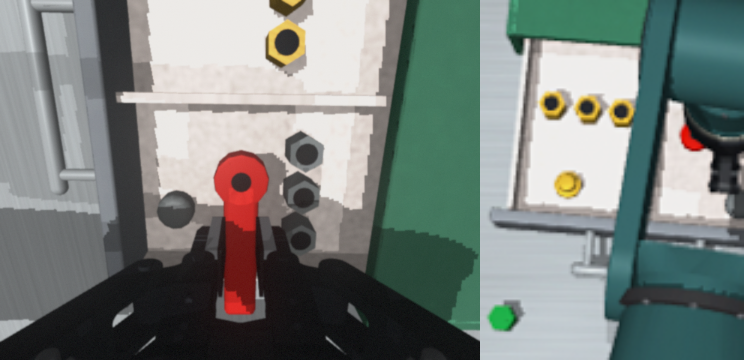

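The handle is held between the cap at (176,208) and the nuts, with its hub clear of the divider. I'll lower and release it.

Emit:
{"method": "step_arm", "body": {
  "motion": "0 0 0 0 0 -30 0.05;0 0 0 0 0 -50 0.05;0 0 0 0 0 -62 0.05;0 0 0 0 0 -68 0.05;0 0 0 0 0 -68 0.05;0 0 0 0 0 -68 0.3;0 0 0 0 0 -68 0.3;0 0 0 0 0 -40 0.3;0 0 0 0 0 0 0.3;0 0 0 0 0 20 0.3"
}}

```text
time_s: 29.47
ee_pos: [0.5859, -0.0237, 0.2932]
orientation: [2.283, 2.152, 0.006]
force: [1.1, 0.3, 0.8]
opening: 0.301
finger_force: 0.0
```

Emit:
{"method": "step_arm", "body": {
  "motion": "0 0 0 -40 0 40 0.15;0 0 0 -80 0 60 0;0 0 0 -120 10 60 0;0 0 0 -155 20 60 0;0 0 0 -190 40 60 0;0 0 0 -215 55 60 0;0 0 0 -215 65 60 0;0 0 0 -215 65 60 0"
}}

```text
time_s: 30.13
ee_pos: [0.3685, 0.0427, 0.3496]
orientation: [2.282, 2.157, 0.004]
force: [-0.3, -1.1, 0.4]
opening: 0.004
finger_force: 0.0
```

```bash
python3 - <<'E'
from red import *
t=snap('top','t9.png'); print(t['s']['ee_pos'],t['s']['opening'],t['s']['orientation'])
cv2.imwrite('pics/m9.png',cv2.resize(t['image'][180:360,130:390],None,fx=3,fy=3,interpolation=cv2.INTER_CUBIC)[:,:,::-1])
E
```

```text
[0.36848979 0.04273883 0.34962127] 0.0038318449856954155 [2.28206064 2.1565115  0.00436309]
```

View pics/m9.png

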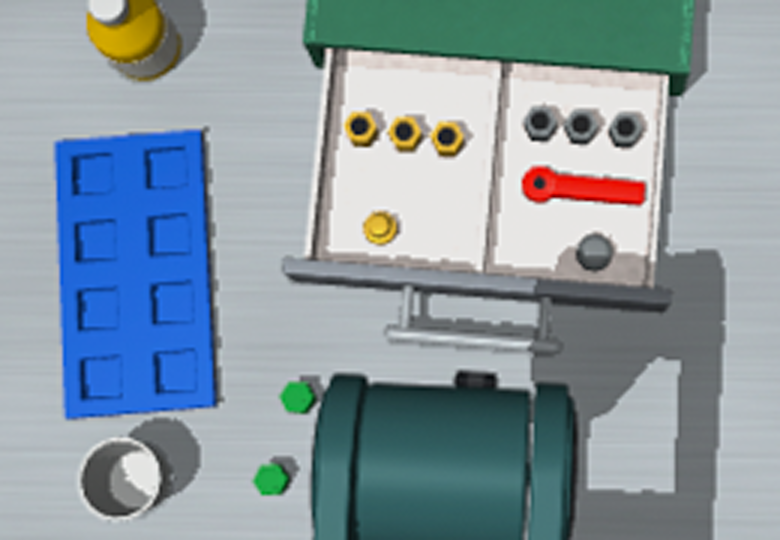

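The tray is empty. All nuts and the handle at (585,187) are correctly in their bays, and the plug (380,227) and cap (595,252) are in place. I'll push the drawer shut with closed fingers on the bar.

Emit:
{"method": "step_arm", "body": {
  "motion": "0 0 0 15 6 -40 0;0 0 0 30 6 -80 0;0 0 0 40 6 -115 0;0 0 0 50 6 -135 0;0 0 0 50 6 -142 0;0 0 0 50 6 -142 0;0 0 0 58 6 -142 0;0 0 0 66 6 -142 0"
}}

```text
time_s: 30.85
ee_pos: [0.4375, 0.0473, 0.2087]
orientation: [2.284, 2.153, 0.004]
force: [0.6, 0.1, 0.0]
opening: 0.002
finger_force: 0.0
```

Emit:
{"method": "step_arm", "body": {
  "motion": "0 0 0 8 0 0 0;0 0 0 18 -1 0 0;0 0 0 28 -1 0 0;0 0 0 38 -2 0 0;0 0 0 48 -2 0 0;0 0 0 58 -3 0 0;0 0 0 68 -4 0 0;0 0 0 78 -4 0 0;0 0 0 88 -5 0 0;0 0 0 96 -5 0 0"
}}

```text
time_s: 31.68
ee_pos: [0.5333, 0.0423, 0.2064]
orientation: [2.286, 2.155, -0.001]
force: [-2.9, -1.6, 1.3]
opening: 0.002
finger_force: 1.2
```

Emit:
{"method": "step_arm", "body": {
  "motion": "0 0 0 8 0 0 0;0 0 0 16 -1 0 0;0 0 0 24 -1 0 0;0 0 0 32 -2 0 0;0 0 0 40 -2 0 0;0 0 0 46 -3 0 0;0 0 0 50 -3 0 0;0 0 0 53 -3 0 0;0 0 0 55 -3 0 0;0 0 0 55 -3 0 0"
}}

```text
time_s: 32.52
ee_pos: [0.5876, 0.0396, 0.2068]
orientation: [2.285, 2.155, 0.001]
force: [-0.4, -1.0, -0.2]
opening: -0.001
finger_force: 0.3
```

Creeping the last part with force checks.

Emit:
{"method": "step_arm", "body": {
  "motion": "0 0 0 3 0 0 0;0 0 0 6 0 0 0;0 0 0 9 -1 0 0;0 0 0 12 -1 0 0;0 0 0 12 -1 0 0"
}}

```text
time_s: 32.93
ee_pos: [0.6, 0.0387, 0.207]
orientation: [2.285, 2.154, 0.003]
force: [-0.2, 0.2, -1.1]
opening: -0.001
finger_force: 0.2
```

Emit:
{"method": "step_arm", "body": {
  "motion": "0 0 0 2 0 0 0;0 0 0 4 0 0 0;0 0 0 6 0 0 0;0 0 0 6 0 0 0"
}}

```text
time_s: 33.27
ee_pos: [0.6057, 0.0385, 0.207]
orientation: [2.285, 2.154, 0.001]
force: [-0.0, -0.5, 0.4]
opening: 0.002
finger_force: 0.3
```

Emit:
{"method": "step_arm", "body": {
  "motion": "0 0 0 2 0 0 0;0 0 0 4 0 0 0;0 0 0 6 0 0 0;0 0 0 6 0 0 0"
}}

```text
time_s: 33.6
ee_pos: [0.6087, 0.0386, 0.2068]
orientation: [-2.28, -2.15, 0.014]
force: [-15.0, -0.8, 10.2]
opening: 0.001
finger_force: 7.6
```

Emit:
{"method": "step_arm", "body": {
  "motion": "0 0 0 1 0 0 0;0 0 0 2 0 0 0;0 0 0 3 0 0 0;0 0 0 3 0 0 0"
}}

```text
time_s: 33.93
ee_pos: [0.61, 0.0386, 0.2069]
orientation: [-2.277, -2.147, 0.021]
force: [-20.9, -1.4, 14.8]
opening: -0.003
finger_force: 11.4
```

The drawer is at its shut stop. I'll withdraw and check.

Emit:
{"method": "step_arm", "body": {
  "motion": "0 0 0 -15 0 0 0;0 0 0 -35 0 0 0;0 0 0 -60 0 20 0;0 0 0 -90 0 60 0;0 0 0 -125 0 90 0;0 0 0 -160 0 120 0;0 0 0 -200 0 140 0;0 0 0 -230 0 140 0;0 0 0 -230 0 140 0;0 0 0 -230 0 140 0"
}}

```text
time_s: 34.77
ee_pos: [0.3828, 0.0388, 0.3485]
orientation: [2.283, 2.153, 0.007]
force: [0.3, -0.5, 0.3]
opening: 0.001
finger_force: 0.0
```

```bash
python3 - <<'E'
from h import *
t=snap('top','t10.png'); print(t['s']['ee_pos'],t['s']['force'])
cv2.imwrite('pics/m10.png',cv2.resize(t['image'][90:350,130:510],None,fx=2,fy=2,interpolation=cv2.INTER_CUBIC)[:,:,::-1])
E
```

```text
[0.38281094 0.03880336 0.34845056] [ 0.29006659 -0.5205258   0.2918179 ]
```

View pics/m10.png

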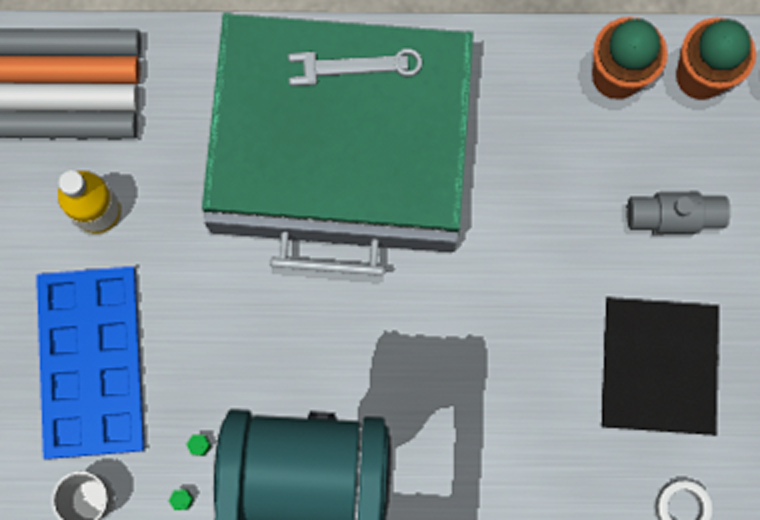

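The drawer front at (335,230) sits flush against the cabinet, the tray and pad are empty, and the bystanders have not moved. I'll hand in.

```bash
python3 -c "
from plant import *
print(sign_off())"
```

```text
the job is handed in; nothing more can be done
None
```

The job is handed in: three brass nuts are in the left bay with the plug, three grey nuts and the red handle are in the right bay with the cap, the drawer is shut to its stop, and no bystander visibly moved; the hand-in returned no verdict.

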